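Hang a load pail on a sprung balance by its wire bail

ROBOT

A 7-joint arm with a two-finger parallel gripper is mounted at the origin on the work surface. World frame = base frame: x ahead of the robot, y to its left, z up, the work surface at z = 0. Lengths are in m, angles in degrees, forces in N, time in s.
With the tool pointing down it reaches from about 0.425 to 0.875 m from the base axis. Payload 4.7 kg.
Tool frame: the origin (TCP) lies on the centre line of the jaws, within the pads' length; the fingertips stand 8 mm ahead of it and the grasp point (between the pads) lies 11 mm behind it; z points along the fingers, x is the direction in which the jaws open and shut, and the axes are right-handed (so a half turn about z gives the same grasp; the last joint's range is limited). The gripper opens to 87 mm and grips with 3 to 60 N. Pads are 19 mm wide; open, the fingers measure 117 mm over their backs; the gripper's body (75 mm by 190 mm) begins 51 mm behind the grasp point.
Start: joints at [75.808, 18.392, -4.016, 83.108, 1.295, 78.541, -3.26], TCP at [0.168, -0.628, 0.231] pointing down, gripper open.
Joint ranges: [-163.93, 163.93], [-17.29, 119.83], [-79.2, 71.16], [3.27, 140.29], [-89.18, 269.18], [5.43, 117.66], [-154.24, 154.24]. Speed limits (degrees/s): [147.25, 147.25, 180, 180, 180, 180, 180].

INTERFACE

Orientations are given as [roll, pitch, yaw] about the fixed x, y, z axes, in that order (R = Rz(yaw) Ry(pitch) Rx(roll)).
In Python, from cell import telemetry, read_camera, get_calibration, sign_off gives the robot as it stands. The module is installed in compiled form; this text tells all that it offers.
- The arm moves only by the tool carry_out, never from a script. Its arguments are lists of equal length, an entry for each row: "translation": the shift along the tool's x, y, z in cm, a list of three; "turn": the turn about the tool's z in rad; "gripper": the opening, from 0 (shut) to 1 (fully open). In form: {"translation": [[dx, dy, dz], ...], "turn": [turn, ...], "gripper": [gripper, ...]}. A call has 1 to 5 rows; each row is the pose to reach, as a shift and turn from the pose commanded when the call began, along the tool's axes at that moment; what a row does not reach only later rows make up. A row lasts 1/8 s, in which the tool goes at most 62.5 mm and 10.7 degrees, less where a joint would pass 70% of its speed; a pose out of reach is approached as far as the arm can. A call with a gripper value outside its range is refused whole. The fingers move at their own pace and stop on an object; "squeeze" is the grip in N (left out, the last holds). Time passes only in rows, so rows that repeat a pose let the fingers close. It gives the time, the measured TCP pose, the force and the opening at its end, in the units of the state.
- telemetry.get_obs(): the state, without advancing time (a new reading comes with each control period).
- read_camera(name): name is "scene" or "top" or "wrist"; returns the picture (400x640x3 uint8, red, green, blue); there is no depth.
- get_calibration(name): a dict with "fx", "fy", "cx", "cy" (pixels), "k1" (the pictures are not rectified: a ray, as slopes to the right and down, at radius r is drawn at 1 + k1 r^2 times it, then the intrinsics apply), "R" (3x3) and "t" (3): a world point X has camera coordinates R X + t. Camera axes: x right, y down, z forward; pixel columns grow to the right and rows downward; lengths in m; the calibration is good to about 2 mm. A picture is of the moment at which its call begins: read the wrist's pose just before it. get_calibration takes no time and is no camera call; for the wrist camera it gives the pose at the moment of the call.
- sign_off(): hands the job in, once; it reports no verdict.
The state is a dict: "time_s": time; "qpos": joint angles; "joint_velocities": joint speeds; "effort": joint torques, N m; "tool_pos": TCP position; "tool_rot": TCP orientation; "force": force on the tool from outside, world axes, zero at the start; "wrist_torque": the same for the moment, N m; "grip_width": finger opening in m.
Only numpy, scipy, OpenCV 4.12 (cv2) and the standard library are available. Lean on these libraries where they do the work, as an engineer would, in place of code of your own. Each camera call takes 0.05 s, during which the arm holds its last target.

TASK

Raise the folded-down wire bail of the red pail until it stands upright, with the pail still standing on the table; then lift the pail by the bail's black sleeve and hang it on the two-pronged hook of the blue sprung balance, the bail's wire lying in the notches of both prongs. Its weight is unknown: lower it slowly until the balance has taken just the whole weight before letting go, so that the hook neither jerks, drops nor springs back and is never pushed to the end of its travel. Leave everything else on the table where it is.

Things in the scene. Friction and masses are not known exactly. Their poses are not given: they have to be found in the camera images.
- pail: red metal load pail, 80 mm diameter at the foot, 96 mm over the rim, 70 mm high, a brass disc fixed on its floor; mass unknown, 0.3 to 0.85 kg. Loose on the table. Origin: centre of its underside, z up. The bail's hinge axis lies along the pail's y, 62 mm above the origin (ears reach 57 mm either side)
- grip (a point): centre of the bail's black grip sleeve (14 mm diameter, 30 mm long, turns freely on the wire, so the bail can swing while the sleeve is held), in the middle of the straight top bar, 95 mm from the hinge axis. The bail is a U of 5 mm steel wire, 108 mm between leg centres, bar straight for 88 mm. y runs along the bar, z points from hinge to bar
- bail (a joint): angle of the bail: 0 = upright over the pail, positive = leaning to the pail's -x side, 1.57 = sticking out level there (starts 1.35 to 1.7; goes to 1.8 either way). Sleeve centre in the pail's frame: x = -95 mm * sin(angle), z = 62 mm + 95 mm * cos(angle). Slightly stiff hinge (0.025 N m): it stays where it is left
- balance: the fixed blue sprung balance: grey foot 12 mm high (220 mm long, with a 170 mm wide cross foot), 30 mm square blue column to a height of 242 mm. Origin: on the table straight under the hook's seat; the column stands 100 mm from it along the balance's +x. z up. The hook's prongs point along its -x
- seat (a point): on the hook, midway between its prongs: where the sleeve's centre lies when the bail's wire rests in both notches; 240 mm up when unloaded, moves down with the hook. Axes as the balance's: prongs point to -x, the bar must lie along y. The prongs are 6 mm rods, centres 64 mm apart (y = +-32 mm); sleeve and fingers fit between them
- fork (a joint): how far the hook is pushed down, m: 0 = unloaded, at its upper stop; 0.07 = end of travel (never past 0.065). Spring about 160 N/m, preload about 0.5 N, lightly damped; the pail's weight takes it down 13 to 50 mm. Faster than 0.08 m/s, down or up, is a jerk: it happens if the hand lets go while still carrying or pressing more than about 0.6 N
- tip (a point): midway between the free ends of the two prongs, 19 mm to -x of the seat and 8.5 mm above it. Each prong has an open V notch at the seat, flat for 14 mm, its sides rising 14 mm to the tip and 12 mm (by 22 mm to +x) on the column side, level from there back. The bar's centre passes the tips freely when 20 mm or more above the seat. From 75 mm to +x of the seat is the carriage, its top 11 mm above the seat
- weights: bystander: brass stack of slotted weights, 50 mm diameter, 50 mm high; origin: centre of its underside
- multimeter: bystander: yellow multimeter lying flat, 140 x 75 x 32 mm; origin: centre of its underside
- beaker: bystander: open glass beaker, 68 mm diameter, 85 mm high; origin: centre of its underside
- screwdriver: bystander: screwdriver lying on the table; origin: centre of its underside
- timer: bystander: grey box timer with red button, 70 x 90 x 45 mm; origin: centre of its underside
- spare_mass: bystander: steel cylinder, 40 mm diameter, 40 mm high; origin: centre of its underside
There are look-alikes about, which are no part of the job. Several things have the shape of the pail; the one meant has the colours described above.

How it is judged (in metres and radians):
On the way, in this order (a step that is already met when the one before it is completed fails the run):
1. the bail stands upright (within 0.25 rad) while the pail stands level on the table (value of joint bail between -0.25 and 0.25 rad and height (world z) of pail below 0.006 m and angle between pail's own z axis and vertical below 0.1 rad), for 0.2 s.
2. the bail's wire lies in the hook's notches and the balance carries load, the pail off the table (x of grip in the frame of seat between -0.01 and 0.01 m and y of grip in the frame of seat between -0.016 and 0.016 m and z of grip in the frame of seat between -0.006 and 0.006 m and value of joint fork above 0.006 m and height (world z) of pail above 0.02 m), for 0.2 s.
At the end, for the whole second after the job is handed in: The released pail hangs at rest (under 0.04 m/s, hook under 0.03 m/s) from the balance, off the table and level within 0.3 rad, its bail's wire in both notches: the sleeve's centre within 10 mm along the prongs, 16 mm across and 6 mm in height of the seat; the hook pulled down by more than 6 mm (all of step 2 and contact force between pail and balance above 1 N and angle between pail's own z axis and vertical below 0.3 rad and linear speed of pail below 0.04 m/s and velocity of joint fork between -0.03 and 0.03 m/s); the robot touches nothing.
It fails at once if the hook jerks: it moves down or up faster than 0.08 m/s (velocity of joint fork above 0.08 m/s or velocity of joint fork below -0.08 m/s).
It fails at once if the hook is pushed to the end of its travel (more than 65 mm down) (value of joint fork above 0.065 m).
It fails at once if the pail is tipped by more than 0.6 rad (angle between pail's own z axis and vertical above 0.6 rad).
It fails at once if another thing on the table is moved by more than 25 mm (distance of any of weights, multimeter, beaker, screwdriver, timer, spare_mass from where it was at the start of the episode above 0.025 m).
It also fails if it takes over 72 s, if anything falls off the work surface, if the arm or the gripper's body presses on something with over 40 N, if the wrist force passes 120 N, or if a joint passes its speed limit or range.

## Working session

There is one attempt and no reset: what is moved stays moved. The work goes in short steps, Python scripts to look and compute and a tool call to move; the robot and the scene stay as the last step left them, time stands still between calls to the robot, and variables do not carry over. Pictures are saved under pics/ and viewed, and the job is handed in when it is done.

Besides the shell and the picture viewer there is one more tool, called after "Request:" in YAML: its name, and indented under it one key for each argument. carry_out: Moves the arm, as the interface text tells. Its arguments: {"type":"object","properties":{"translation":{"type":"array","items":{"type":"array","items":{"type":"number"}}},"turn":{"type":"array","items":{"type":"number"}},"gripper":{"type":"array","items":{"type":"number"}},"squeeze":{"type":"number"}},"required":["translation","turn","gripper"]}

```bash
mkdir -p pics; cat > h.py <<'E'
import numpy as np, cv2
from cell import telemetry, read_camera, get_calibration, sign_off
def ray(c,u,v):
    x=(u-c['cx'])/c['fx'];y=(v-c['cy'])/c['fy'];xd,yd=x,y
    for _ in range(20):
        s=1+c['k1']*(x*x+y*y);x,y=xd/s,yd/s
    R=np.array(c['R']);t=np.array(c['t'])
    return -R.T@t, R.T@np.array([x,y,1.])
def onz(c,u,v,z):
    o,d=ray(c,u,v);return o+d*(z-o[2])/d[2]
def tri(c1,p1,c2,p2):
    o1,d1=ray(c1,*p1);o2,d2=ray(c2,*p2)
    s=np.linalg.lstsq(np.c_[d1,-d2],o2-o1,rcond=None)[0]
    a,b=o1+s[0]*d1,o2+s[1]*d2
    return (a+b)/2,np.linalg.norm(a-b)
def proj(c,X):
    p=np.array(c['R'])@np.array(X)+np.array(c['t']);x,y=p[:2]/p[2];s=1+c['k1']*(x*x+y*y)
    return c['fx']*x*s+c['cx'],c['fy']*y*s+c['cy']
def shot(n,name):
    im=read_camera(n);cv2.imwrite(f'pics/{name}.png',im[:,:,::-1]);return im
E
python3 - <<'E'
from h import *
o=telemetry.get_obs();print(o)
for n in('scene','top','wrist'):
    shot(n,n+'0');c=get_calibration(n);print(n,c)
E
```

```text
{'time_s': 0.0, 'qpos': array([75.81060702, 18.43986888, -4.01701262, 83.17453681,  1.29526299,
       78.54052225, -3.26020675]), 'joint_velocities': array([-0.03381289, -0.12449337, -0.02807843, -0.01030419,  0.0207234 ,
       -0.01684535,  0.04508242]), 'effort': array([ 3.57674198e-04, -4.91292858e+01, -4.04048776e-01, -3.12536180e+01,
       -6.42142701e-02,  4.37211629e-02,  1.94498421e-04]), 'tool_pos': array([ 0.1680294 , -0.62735203,  0.22945573]), 'tool_rot': array([ 1.79994493e+02,  1.09664020e-01, -7.49996194e+01]), 'force': array([ 0.63736279, -0.74317813,  0.68076024]), 'wrist_torque': array([-0.03849097, -0.0560842 , -0.03054153]), 'grip_width': 0.08727822064347285}
scene {'fx': 435.01914909984026, 'fy': 435.01914909984026, 'cx': 322.70216891607316, 'cy': 204.76633522531716, 'k1': -0.058644979545760756, 'R': array([[-0.38157963,  0.92432651,  0.00418151],
       [ 0.75700496,  0.31509561, -0.5724144 ],
       [-0.53041539, -0.21525625, -0.81995382]]), 't': array([ 0.20644082, -0.33899114,  1.69955573])}
top {'fx': 450.2326454587367, 'fy': 450.2326454587367, 'cx': 319.9838583010073, 'cy': 204.45615147372692, 'k1': -0.08297700426006718, 'R': array([[ 0.07040015, -0.99750379, -0.00547776],
       [-0.97688787, -0.06783201, -0.20270397],
       [ 0.20182641,  0.01962155, -0.97922474]]), 't': array([-0.02977966,  0.59402526,  1.48311675])}
wrist {'fx': 332.1286546941899, 'fy': 332.1286546941899, 'cx': 316.4138909184999, 'cy': 199.1987721306475, 'k1': -0.045078230631564443, 'R': array([[ 0.25966351, -0.96569739, -0.00184615],
       [-0.93203906, -0.25111264,  0.26123865],
       [-0.25274108, -0.06611346, -0.96527248]]), 't': array([-0.6484548 , -0.03278495,  0.38973692])}
```

View pics/scene0.png

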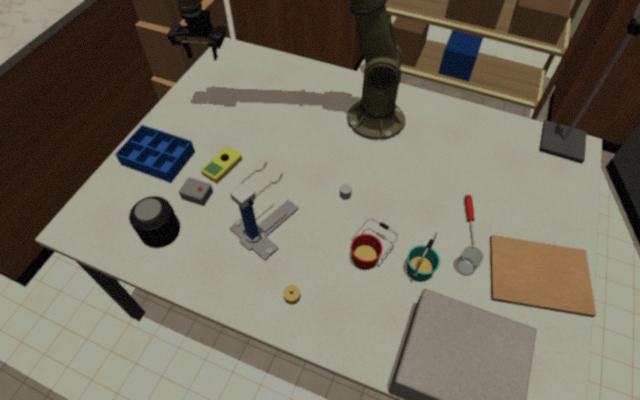

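View pics/top0.png

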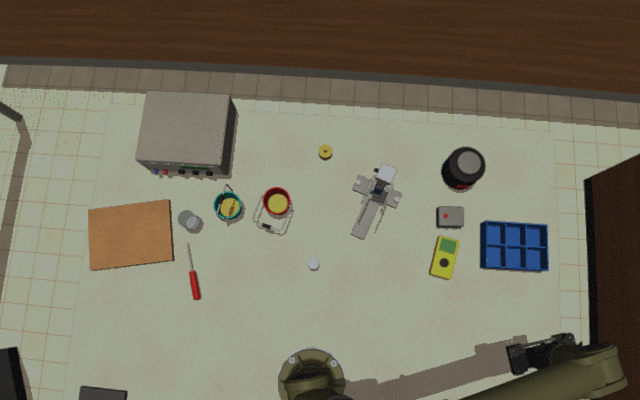

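View pics/wrist0.png

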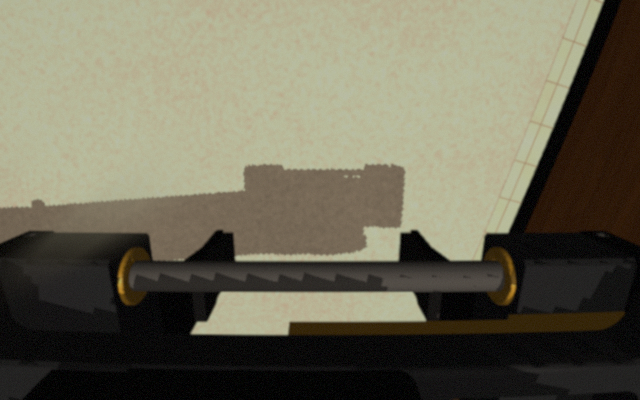

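Two things have the pail's shape: one red at top (277,202) / scene (366,250), and one teal at top (229,206) / scene (423,263). The red one has the described colours. I'll enlarge both views to confirm it, and look at the hook as well.

```bash
python3 - <<'E'
from h import *
a=cv2.imread('pics/top0.png');b=cv2.imread('pics/scene0.png')
p=cv2.resize(a[170:250,200:300],(400,320),interpolation=cv2.INTER_CUBIC);q=cv2.resize(b[205:285,340:440],(400,320),interpolation=cv2.INTER_CUBIC)
r=cv2.resize(a[155:245,340:415],(333,400)[:2],interpolation=cv2.INTER_CUBIC)
cv2.imwrite('pics/crop1.png',np.hstack([p,q]))
s=cv2.resize(a[155:245,330:430],(400,360),interpolation=cv2.INTER_CUBIC);t=cv2.resize(b[150:260,220:310],(327,400)[:2],interpolation=cv2.INTER_CUBIC)
can=np.zeros((400,740,3),np.uint8);can[:360,:400]=s;can[:400,410:737]=t
cv2.imwrite('pics/crop2.png',can)
E
```

```text
(no output)
```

View pics/crop1.png

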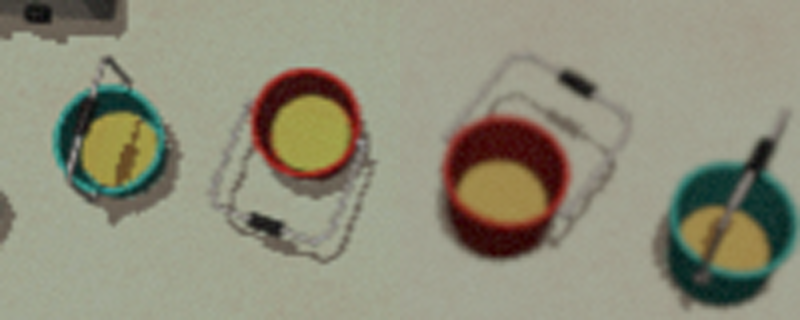

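View pics/crop2.png

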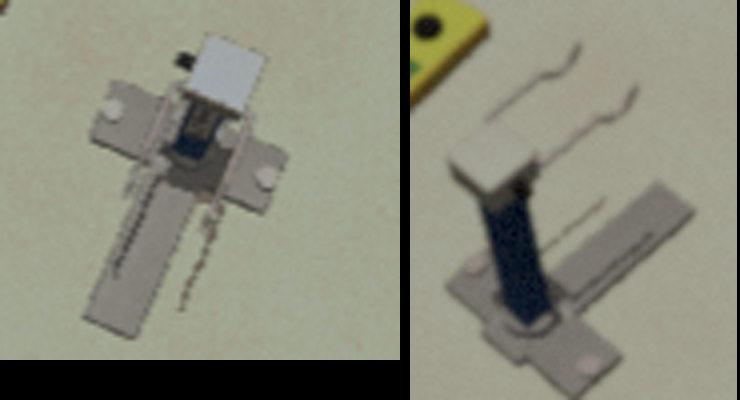

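The crops confirm it: the red pail has a brass floor, and its bail is folded down with the black sleeve at top ≈(266,225) and scene ≈(384,226). The hook tips are at scene ≈(267,162) and (282.5,174). Now measuring.

```bash
python3 - <<'E'
from h import *
a=cv2.imread('pics/top0.png');b=cv2.imread('pics/scene0.png')
ct,cs=get_calibration('top'),get_calibration('scene')
def red(im,box):
    h=cv2.cvtColor(im,cv2.COLOR_BGR2HSV);m=(((h[...,0]<8)|(h[...,0]>172))&(h[...,1]>130)).astype(np.uint8)
    k=np.zeros_like(m);x0,y0,x1,y1=box;k[y0:y1,x0:x1]=m[y0:y1,x0:x1];return k
m=red(a,(255,175,300,225));cn=max(cv2.findContours(m,0,1)[0],key=cv2.contourArea);e=cv2.fitEllipse(cn);print('rim top',e,onz(ct,*e[0],0.07))
def dark(im,box):
    x0,y0,x1,y1=box;g=im[y0:y1,x0:x1].max(2);ys,xs=np.where(g<75);print(len(xs));return xs.mean()+x0,ys.mean()+y0, np.c_[xs+x0,ys+y0]
u=dark(a,(258,219,275,232));v=dark(b,(375,218,395,234));print(u[:2],v[:2])
G,er=tri(ct,u[:2],cs,v[:2]);print('sleeve',G,er)
for z in(.04,.05,.06):print(onz(ct,*u[:2],z)[:2],onz(cs,*v[:2],z)[:2])
# hook
for z in(.2485,):
    p,q=onz(cs,266.8,162.1,z),onz(cs,282.5,174.2,z);print('tips',p,q,np.linalg.norm(p-q),(p+q)/2)
# foot corners at z=.012 top
s=4.
for X in[(83,320),(133,338),(190,200)]:
    P=onz(ct,330+X[0]/4,155+X[1]/4,.012);print('foot top',P)
for X in[(660,181),(695,212)]:
    P=onz(cs,220+(X[0]-410)/3.633,150+X[1]/3.636,.012);print('foot scene',P)
# column top cap (white) z .242 ->
for nm,px,c in[('weights',(326,152),ct),('spare',(313,265),ct)]:print(nm,onz(c,*px,.045))
print('timer',onz(ct,450,216,.045),'mm',onz(ct,445,257,.032),'beaker',onz(ct,190,218,0.04),'scr',onz(ct,194,285,.01),'teal',onz(ct,229,206,.07))
E
```

```text
rim top ((276.16583251953125, 200.5272979736328), (26.415569305419922, 27.121721267700195), 159.71022033691406) [0.5960547  0.16201023 0.07      ]
30
26
(np.float64(266.0), np.float64(225.76666666666668)) (np.float64(383.7692307692308), np.float64(225.6153846153846))
sleeve [0.50674392 0.18840337 0.0698937 ] 0.0003236344611397746
[0.5111522  0.19268018] [0.48746183 0.18577084]
[0.50966389 0.19130214] [0.4939297  0.18659995]
[0.50817557 0.18992409] [0.50039757 0.18742906]
tips [ 0.54604532 -0.17215419  0.2485    ] [ 0.56896184 -0.11146096  0.2485    ] 0.06487553428187148 [ 0.55750358 -0.14180757  0.2485    ]
foot top [ 0.50349671 -0.10208804  0.012     ]
foot top [ 0.49070695 -0.14649244  0.012     ]
foot top [ 0.6168499  -0.19056129  0.012     ]
foot scene [ 0.49405815 -0.14238903  0.012     ]
foot scene [ 0.51326379 -0.09830547  0.012     ]
weights [0.78930895 0.00416847 0.045     ]
spare [0.38804166 0.02092351 0.045     ]
timer [ 0.58836194 -0.4402509   0.045     ] mm [ 0.44659386 -0.42867315  0.032     ] beaker [0.51947683 0.46068636 0.04      ] scr [0.29159098 0.42689345 0.01      ] teal [0.56580643 0.32174683 0.07      ]
```

```bash
cat >> h.py <<'E'
def step(target,yaw,cur=None,cyaw=None):
    o=telemetry.get_obs();p=np.array(o['tool_pos']) if cur is None else np.array(cur);y=o['tool_rot'][2] if cyaw is None else cyaw
    a=np.radians(y);xt=np.array([np.cos(a),np.sin(a),0]);yt=np.array([np.sin(a),-np.cos(a),0])
    d=np.array(target)-p
    return np.round([d@xt*100,d@yt*100,-d[2]*100],2),round(float(-np.radians((yaw-y+180)%360-180)),3)
E
python3 - <<'E'
from h import *
c=get_calibration('wrist');o=telemetry.get_obs()
R=np.array(c['R']);p=-R.T@c['t'];a=np.radians(-75)
xt=np.array([np.cos(a),np.sin(a),0]);yt=np.array([np.sin(a),-np.cos(a),0])
B=np.array([xt,yt,[0,0,-1]]);print('cam in tool',B@(p-o['tool_pos']),'fwd',B@R[2],'right',B@R[0])
print(step([.45,-.12,.42],-20,[.168,-.628,.231],-75))
E
```

```text
cam in tool [-0.00050174 -0.07078377 -0.15385584] fwd [-0.0015535   0.26124056  0.96527248] right [ 9.99997913e-01 -8.74818446e-04  1.84615094e-03]
(array([-41.77, -40.39, -18.9 ]), -0.96)
```

Request:
carry_out:
  translation:
    - [-4, -4, -2.5]
    - [-8, -8, -5]
    - [-12, -12, -7.5]
    - [-16, -16, -10]
    - [-20, -20, -12.5]
  turn: [0, 0, 0, 0, 0]
  gripper: [0.4, 0.4, 0.4, 0.4, 0.4]

```text
time_s: 0.78
tool_pos: [0.3103, -0.381, 0.3562]
tool_rot: [180.0, -0.0, -75.0]
force: [0.2, -0.5, -0.0]
grip_width: 0.0448
```

Request:
carry_out:
  translation:
    - [-4, -4, -2]
    - [-8, -8, -4]
    - [-12, -12, -6.4]
    - [-16, -16, -6.4]
    - [-21.8, -20.4, -6.4]
  turn: [-0.17, -0.34, -0.51, -0.68, -0.85]
  gripper: [0.4, 0.4, 0.4, 0.4, 0.4]

```text
time_s: 1.4
tool_pos: [0.447, -0.1278, 0.4195]
tool_rot: [180.0, -0.0, -26.0]
force: [0.2, -0.4, 0.3]
grip_width: 0.0348
```

Request:
carry_out:
  translation:
    - [0, 0, 0]
    - [0, 0, 0]
    - [0, 0, 0]
  turn: [-0.11, -0.11, -0.11]
  gripper: [0.4, 0.4, 0.4]

```text
time_s: 1.78
tool_pos: [0.446, -0.13, 0.4193]
tool_rot: [180.0, 0.0, -20.2]
force: [-0.2, 0.5, 0.6]
grip_width: 0.0353
```

```bash
python3 - <<'E'
from h import *
o=telemetry.get_obs();print(o['time_s'],o['tool_pos'],o['tool_rot'],o['force'],o['grip_width'],o['qpos'])
c=get_calibration('wrist');shot('wrist','w1');shot('scene','s1')
for X in[[.5575,-.1418,.2485],[.5753,-.1485,.24]]:print(proj(c,X))
E
```

```text
1.775 [ 0.44599932 -0.13004515  0.41931483] [ 1.79992187e+02  2.53062804e-02 -2.02104837e+01] [-0.17311559  0.49592073  0.57432159] 0.03532073248062564 [ 46.27099475  -5.17544194 -30.16952235  87.28989298  -2.6129525
  97.20596345  -4.33422997]
(np.float64(427.89510045589674), np.float64(156.513709659374))
(np.float64(443.8016587187622), np.float64(155.5975298607421))
```

View pics/w1.png

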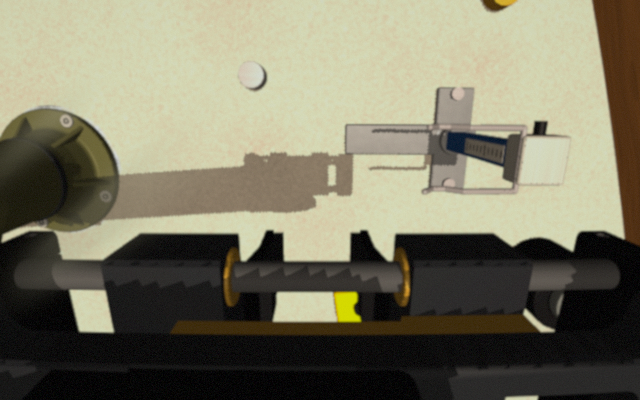

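```bash
python3 - <<'E'
from h import *
a=cv2.imread('pics/w1.png');cv2.imwrite('pics/w1c.png',cv2.resize(a[80:210,335:535],(800,520),interpolation=cv2.INTER_CUBIC))
E
```

```text
(no output)
```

View pics/w1c.png

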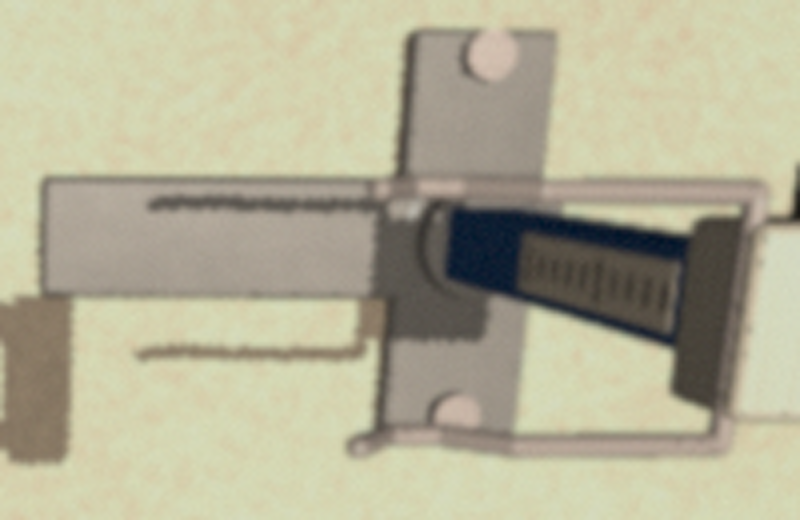

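The wrist view shows the hook from above. The prong tips are at ≈(428,126.7) and (424,191.5), and the foot end is at about x=346.

```bash
python3 - <<'E'
from h import *
c=get_calibration('wrist');cs=get_calibration('scene')
def P(x,y):return 335+x/4,80+y/4
z=.2485
p,q=onz(c,*P(372,187),z),onz(c,*P(355,446),z);print(p,q,np.linalg.norm(p-q),(p+q)/2, np.degrees(np.arctan2(*(p-q)[[1,0]])) )
# prong back straight, z~.252
for a,b in[((560,188),(740,190)),((520,446),(720,447))]:
    p2,q2=onz(c,*P(*a),.252),onz(c,*P(*b),.252);d=q2-p2;print('prong yaw',np.degrees(np.arctan2(d[1],d[0])),p2[:2],q2[:2])
f=[onz(c,*P(*x),.012) for x in[(42,178),(45,296),(370,296)]];print('foot',f,'end mid',(f[0]+f[1])/2)
d=f[2]-f[1];print(np.degrees(np.arctan2(d[1],d[0])));d=f[0]-f[1];print(np.degrees(np.arctan2(d[1],d[0]))-90)
for pw,ps in((p,(266.8,162.1)),(q,(282.5,174.2))):pass
print(tri(c,P(372,187),cs,(282.5,174.2)),tri(c,P(355,446),cs,(266.8,162.1)))
E
```

```text
[ 0.56535393 -0.11399588  0.2485    ] [ 0.54427195 -0.17462277  0.2485    ] 0.06418777165880583 [ 0.55481294 -0.14430932  0.2485    ] 70.8257443668532
prong yaw -20.10431990260972 [ 0.60713252 -0.12898759] [ 0.64887211 -0.14426567]
prong yaw -20.333724592070038 [ 0.5828136  -0.18778561] [ 0.63130722 -0.2057564 ]
foot [array([ 0.50660306, -0.10107806,  0.012     ]), array([ 0.49196241, -0.14774419,  0.012     ]), array([ 0.62177865, -0.19491521,  0.012     ])] end mid [ 0.49928273 -0.12441113  0.012     ]
-19.969506912636685
-17.41830665627188
(array([ 0.56627076, -0.11387132,  0.24457652]), np.float64(0.0015181563172923657)) (array([ 0.54450091, -0.17421332,  0.24655208]), np.float64(0.002061186828449248))
```

```bash
python3 - <<'E'
from h import *
print(step([.53,.165,.30],-16.5))
E
```

```text
(array([ -2.3 , -30.59,  11.94]), -0.064)
```

Request:
carry_out:
  translation:
    - [-1, -6, 2]
    - [-1.5, -12, 4]
    - [-2.3, -18, 6]
    - [-2.3, -24, 9]
    - [-2.3, -29, 12]
  turn: [0, 0, 0, -0.03, -0.06]
  gripper: [0.4, 0.4, 0.4, 0.4, 0.4]

```text
time_s: 2.5
tool_pos: [0.5237, 0.1487, 0.3013]
tool_rot: [-180.0, -0.1, -16.7]
force: [1.5, -1.4, -0.7]
grip_width: 0.0347
```

Request:
carry_out:
  translation:
    - [0, -1.5, 0]
    - [0, -1.5, 0]
    - [0, -1.5, 0]
  turn: [0, 0, 0]
  gripper: [0.4, 0.4, 0.4]

```text
time_s: 2.88
tool_pos: [0.5274, 0.1608, 0.3018]
tool_rot: [180.0, -0.0, -16.7]
force: [-0.4, -0.5, 0.6]
grip_width: 0.0346
```

```bash
python3 - <<'E'
from h import *
o=telemetry.get_obs();print(o['time_s'],o['tool_pos'],o['tool_rot'],o['force'])
c=get_calibration('wrist');shot('wrist','w2');np.save('c2.npy',c,allow_pickle=True)
print(proj(c,[.507,.188,.07]))
E
```

```text
2.875 [0.52744961 0.1607725  0.30180937] [ 1.79963072e+02 -3.51561627e-02 -1.67143607e+01] [-0.44328884 -0.46270481  0.57839902]
(np.float64(293.5059452728235), np.float64(155.2499675845578))
```

View pics/w2.png

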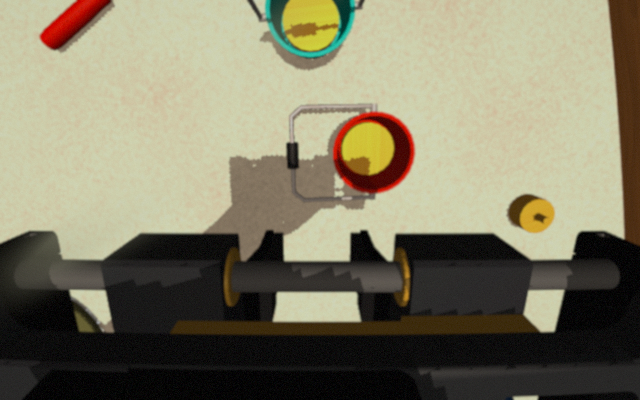

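The sleeve is at (292.5,155), which agrees with the prediction, and the bar is vertical in the picture, so the yaw matches. The rim is centred at about (374,152).

```bash
python3 - <<'E'
from h import *
a=cv2.imread('pics/w2.png');c=get_calibration('wrist');ct=get_calibration('top');cs=get_calibration('scene')
h=cv2.cvtColor(a,cv2.COLOR_BGR2HSV);m=(((h[...,0]<8)|(h[...,0]>172))&(h[...,1]>130)).astype(np.uint8);m[:100]=0;m[205:]=0;m[:,:320]=0;m[:,430:]=0
cn=max(cv2.findContours(m,0,1)[0],key=cv2.contourArea);print(cv2.fitEllipse(cn),cv2.minEnclosingCircle(cn))
e=cv2.minEnclosingCircle(cn)[0];R=onz(c,*e,.07);print('rim',R)
x0,y0,x1,y1=283,138,303,172;g=a[y0:y1,x0:x1].max(2);ys,xs=np.where(g<65);u=(xs.mean()+x0,ys.mean()+y0);print(u,len(xs),xs.min(),xs.max(),ys.min(),ys.max())
l=np.polyfit(ys,xs,1);print('slope',l[0])
for n,cc,p in(('top',ct,(266,225.8)),('scene',cs,(383.8,225.6))):print(n,tri(c,u,cc,p))
S=onz(c,*u,.07);print(S, S-R,np.linalg.norm((S-R)[:2]),np.degrees(np.arctan2(-(S-R)[1],-(S-R)[0])))
for X,Y in((292,128),(292,175)): print(onz(c,X,Y,.07))
E
```

```text
((373.14727783203125, 152.0226593017578), (79.53887176513672, 82.16817474365234), 46.1053352355957) ((372.8618469238281, 152.14317321777344), 41.81405258178711)
rim [0.59647347 0.16484246 0.07      ]
(np.float64(292.15748031496065), np.float64(155.6259842519685)) 254 4 14 5 30
slope 0.038360758015278044
top (array([0.50595442, 0.18813187, 0.07358321]), np.float64(0.00024968743684705566))
scene (array([0.50524328, 0.18786164, 0.06768077]), np.float64(0.0005483129031424167))
[0.50547919 0.18783611 0.07      ] [-0.09099428  0.02299364  0.        ] 0.09385449553540395 -14.181388428825036
[0.51491424 0.21795991 0.07      ]
[0.49831844 0.16606786 0.07      ]
```

```bash
python3 - <<'E'
from h import *
print(step([.5057,.188,.068],-16.3))
E
```

```text
(array([-2.87, -1.99, 23.4 ]), -0.008)
```

Request:
carry_out:
  translation:
    - [-2.9, -2, 4]
    - [-2.9, -2, 9]
    - [-2.9, -2, 14]
    - [-2.9, -2, 17.5]
    - [-2.9, -2, 17.5]
  turn: [0, 0, 0, 0, 0]
  gripper: [0.4, 0.4, 0.4, 0.4, 0.4]
  squeeze: 20

```text
time_s: 3.55
tool_pos: [0.5035, 0.1875, 0.1247]
tool_rot: [179.8, 0.2, -16.7]
force: [-0.2, 0.8, 1.2]
grip_width: 0.0352
```

```bash
python3 - <<'E'
from h import *
print(step([.5057,.188,.068],-16.3))
w=shot('wrist','w3');shot('scene','s3');c=get_calibration('wrist');print(proj(c,[.5057,.188,.07]))
a=cv2.imread('pics/s3.png');w=cv2.imread('pics/w3.png')
cv2.imwrite('pics/s3c.png',np.vstack([cv2.resize(a[180:280,300:440],(560,400)),cv2.resize(w[150:320,200:480],(560,200*17//10))[:200]]))
E
```

```text
(array([ 0.2 , -0.11,  5.67]), -0.007)
(np.float64(317.5994485503072), np.float64(221.72277823467198))
```

View pics/w3.png

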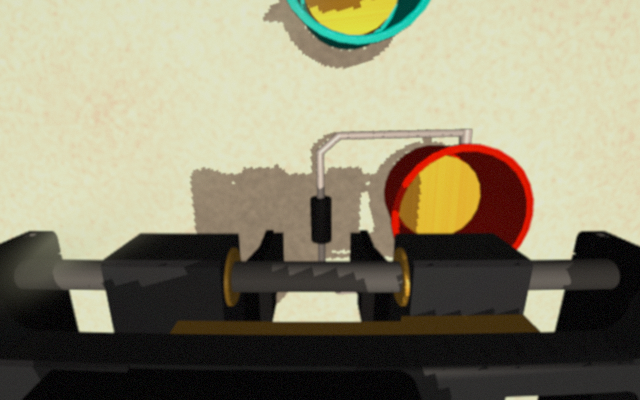

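View pics/s3c.png

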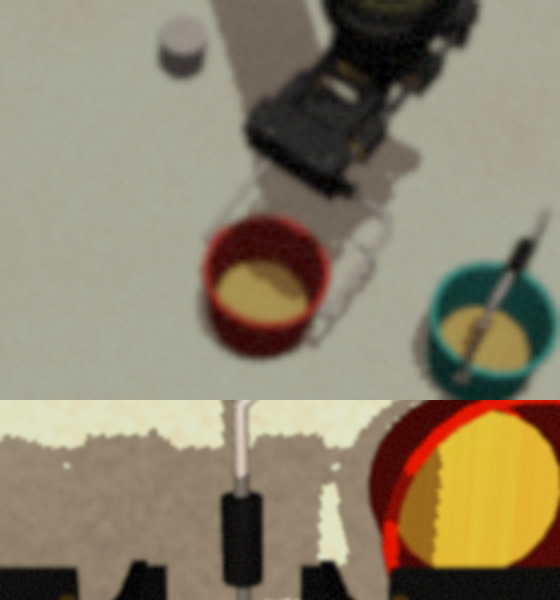

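The sleeve (320,219) sits between the fingers. Correcting by 2 mm, then descending to grip.

Request:
carry_out:
  translation:
    - [0.3, -0.2, 2.5]
    - [0.3, -0.2, 5]
    - [0.3, -0.2, 5.6]
    - [0.3, -0.2, 5.6]
    - [0.3, -0.2, 5.6]
  turn: [0, 0, 0, 0, 0]
  gripper: [0.4, 0.4, 0.4, 0.4, 0.4]

```text
time_s: 4.28
tool_pos: [0.5095, 0.1912, 0.0721]
tool_rot: [-179.9, -0.1, -16.6]
force: [0.9, 0.2, 0.2]
grip_width: 0.0349
```

Request:
carry_out:
  translation:
    - [0, 0, 0]
    - [0, 0, 0]
    - [0, 0, 0]
    - [0, 0, 0]
  turn: [0, 0, 0, 0]
  gripper: [0.1, 0.1, 0.1, 0.1]
  squeeze: 25

```text
time_s: 4.78
tool_pos: [0.5074, 0.1913, 0.0703]
tool_rot: [180.0, 0.1, -16.5]
force: [-3.1, 1.1, 0.5]
grip_width: 0.0132
```

```bash
python3 - <<'E'
from h import *
o=telemetry.get_obs();print(o['time_s'],o['tool_pos'],o['tool_rot'],o['force'],o['wrist_torque'],o['grip_width'])
w=shot('wrist','w4')
E
```

```text
4.775 [0.50741967 0.19128519 0.07030015] [ 1.79973643e+02  8.73460631e-02 -1.65153893e+01] [-3.11313853  1.14201435  0.53212462] [0.12963819 0.45261051 0.04218249] 0.013153281593652382
```

View pics/w4.png

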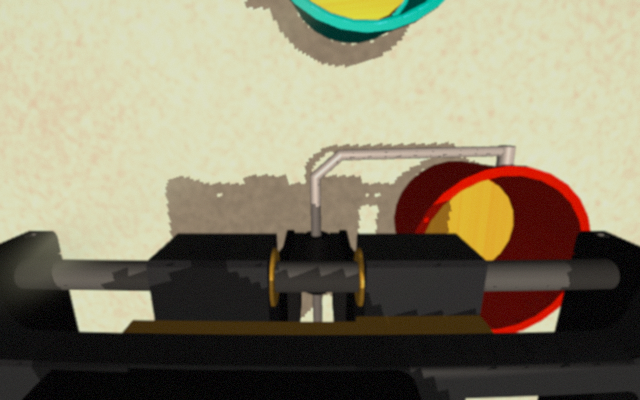

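Gripped: the opening is 13.2 mm on the 14 mm sleeve. Now raising the bail along its arc.

Request:
carry_out:
  translation:
    - [0.25, 0, -1.5]
    - [0.7, 0, -2.8]
    - [1.3, 0, -3.95]
    - [2.02, 0, -5.0]
    - [2.02, 0, -5.0]
  turn: [0, 0, 0, 0, 0]
  gripper: [0.1, 0.1, 0.1, 0.1, 0.1]

```text
time_s: 5.45
tool_pos: [0.5287, 0.1858, 0.1227]
tool_rot: [-179.9, -0.1, -16.6]
force: [-5.5, 2.1, 3.7]
grip_width: 0.0131
```

```bash
python3 - <<'E'
from h import *
o=telemetry.get_obs();print(o['time_s'],o['tool_pos'],o['tool_rot'],o['force'],o['wrist_torque'],o['grip_width'])
E
```

```text
5.45 [0.52866021 0.18582466 0.1226984 ] [-1.79921302e+02 -5.96543321e-02 -1.65900556e+01] [-5.49549269  2.0647166   3.69203212] [0.34357728 1.0065386  0.02157228] 0.013058861440325335
```

The force is pushing outward along the bail, so I'm inside the true arc. Backing off a little to check.

Request:
carry_out:
  translation:
    - [-0.2, 0, -0.15]
    - [-0.2, 0, -0.15]
  turn: [0, 0]
  gripper: [0.1, 0.1]

```text
time_s: 5.7
tool_pos: [0.5276, 0.1851, 0.1227]
tool_rot: [-179.9, -0.2, -16.6]
force: [2.6, 0.3, -1.9]
grip_width: 0.0132
```

Request:
carry_out:
  translation:
    - [0.5, 0, -0.53]
    - [0.95, 0, -0.95]
    - [1.5, 0, -1.42]
    - [2.05, 0, -1.84]
    - [2.05, 0, -1.84]
  turn: [0, 0, 0, 0, 0]
  gripper: [0.1, 0.1, 0.1, 0.1, 0.1]

```text
time_s: 6.32
tool_pos: [0.5461, 0.1797, 0.1407]
tool_rot: [-180.0, -0.0, -16.6]
force: [2.7, 1.0, -2.8]
grip_width: 0.0134
```

Request:
carry_out:
  translation:
    - [0.65, 0, -0.3]
    - [1.28, 0, -0.63]
    - [1.95, 0, -0.92]
    - [2.6, 0, -1.15]
    - [2.6, 0, -1.15]
  turn: [0, 0, 0, 0, 0]
  gripper: [0.1, 0.1, 0.1, 0.1, 0.1]

```text
time_s: 6.95
tool_pos: [0.5712, 0.1729, 0.1526]
tool_rot: [-179.9, -0.0, -16.6]
force: [-0.4, 2.3, 1.4]
grip_width: 0.0131
```

Request:
carry_out:
  translation:
    - [0.6, 0, -0.16]
    - [1.2, 0, -0.28]
    - [1.8, 0, -0.37]
    - [2.4, 0, -0.4]
    - [2.4, 0, -0.4]
  turn: [0, 0, 0, 0, 0]
  gripper: [0.1, 0.1, 0.1, 0.1, 0.1]

```text
time_s: 7.58
tool_pos: [0.595, 0.1657, 0.1568]
tool_rot: [-179.9, -0.1, -16.6]
force: [0.8, 4.0, 5.5]
grip_width: 0.0125
```

Request:
carry_out:
  translation:
    - [0, 0, 0]
    - [0, 0, 0]
    - [0, 0, 0]
  turn: [0, 0, 0]
  gripper: [0.1, 0.1, 0.1]

```text
time_s: 7.95
tool_pos: [0.5946, 0.1658, 0.1568]
tool_rot: [-179.9, -0.1, -16.6]
force: [0.7, 3.7, 5.4]
grip_width: 0.0132
```

```bash
python3 - <<'E'
from h import *
o=telemetry.get_obs();print(o['time_s'],o['tool_pos'],o['tool_rot'],o['force'],o['wrist_torque'],o['grip_width'])
shot('wrist','w5');shot('scene','s5');a=cv2.imread('pics/s5.png')
cv2.imwrite('pics/s5c.png',cv2.resize(a[180:290,310:450],(700,550)))
E
```

```text
7.95 [0.59464036 0.16580612 0.15680624] [-1.79925884e+02 -1.22562872e-01 -1.65692927e+01] [0.6816694  3.65700577 5.406467  ] [ 0.61296672 -0.29071904  0.10797148] 0.013157688638587777
```

View pics/s5c.png

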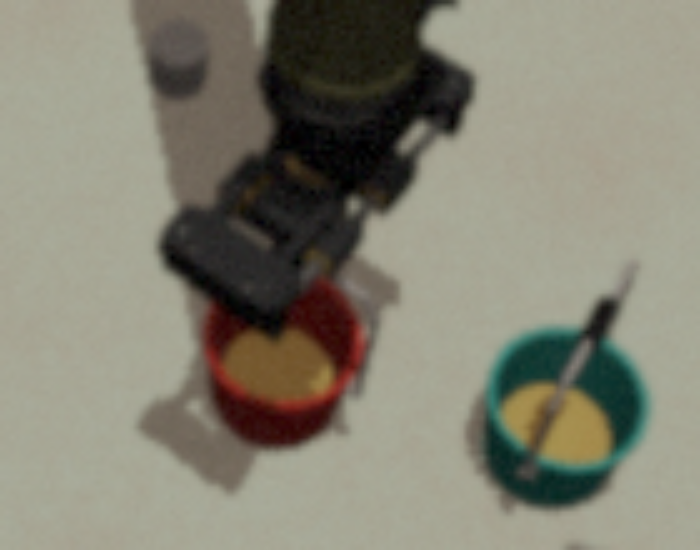

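View pics/w5.png

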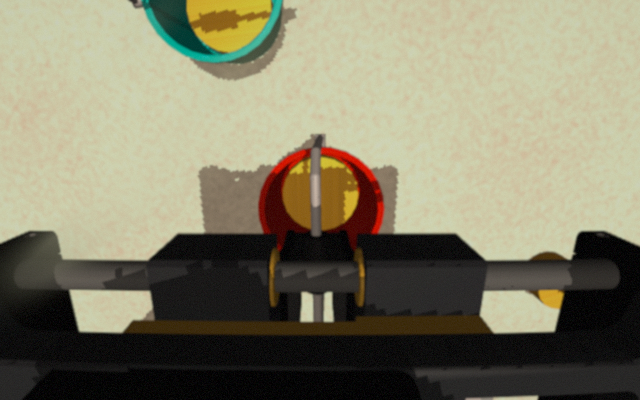

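The bail is upright, with its bar at (318,190) centred over the rim (262–382), and the pail stands on the table. Lifting and weighing.

Request:
carry_out:
  translation:
    - [0, 0, -0.2]
    - [0, 0, -0.5]
    - [0, 0, -1]
    - [0, 0, -2]
    - [0, 0, -3]
  turn: [0, 0, 0, 0, 0]
  gripper: [0.1, 0.1, 0.1, 0.1, 0.1]
  squeeze: 40

```text
time_s: 8.68
tool_pos: [0.5931, 0.1655, 0.1864]
tool_rot: [180.0, 0.0, -16.6]
force: [-0.4, -0.6, -8.0]
grip_width: 0.0124
```

Request:
carry_out:
  translation:
    - [0, 0, -2]
    - [0, 0, -4.5]
    - [0, 0, -7]
    - [0, 0, -9]
    - [0, 0, -9.5]
  turn: [0, 0, 0, 0, 0]
  gripper: [0.1, 0.1, 0.1, 0.1, 0.1]

```text
time_s: 9.3
tool_pos: [0.594, 0.1662, 0.2832]
tool_rot: [-179.9, -0.2, -16.5]
force: [-1.3, 0.2, -7.7]
grip_width: 0.013
```

Request:
carry_out:
  translation:
    - [0, 0, 0]
    - [0, 0, 0]
    - [0, 0, 0]
  turn: [0, 0, 0]
  gripper: [0.1, 0.1, 0.1]

```text
time_s: 9.68
tool_pos: [0.593, 0.1653, 0.2799]
tool_rot: [179.9, 0.1, -16.6]
force: [-0.6, 1.7, -6.9]
grip_width: 0.013
```

```bash
python3 - <<'E'
from h import *
o=telemetry.get_obs();print(o['time_s'],o['tool_pos'],o['tool_rot'],o['force'],o['wrist_torque'],o['grip_width'])
shot('wrist','w6');shot('top','t6');shot('scene','s6')
s=np.array([.5735,-.1495,0]);x=np.array([.9397,-.342,0])
print(step(s-.08*x+[0,0,.285],-20))
E
```

```text
9.675 [0.59303257 0.16533886 0.27989832] [ 1.79948934e+02  8.33139853e-02 -1.65601833e+01] [-0.56946677  1.65911959 -6.94679921] [ 0.08655861 -0.09288165  0.01642456] 0.012997606576103308
(array([-0.9 , 30.28, -0.45]), 0.06)
```

View pics/w6.png

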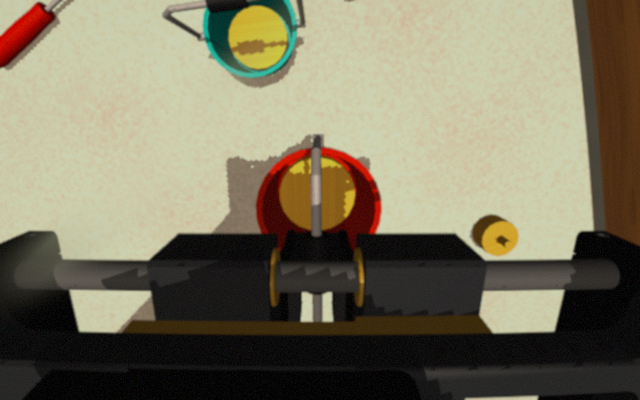

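View pics/s6.png

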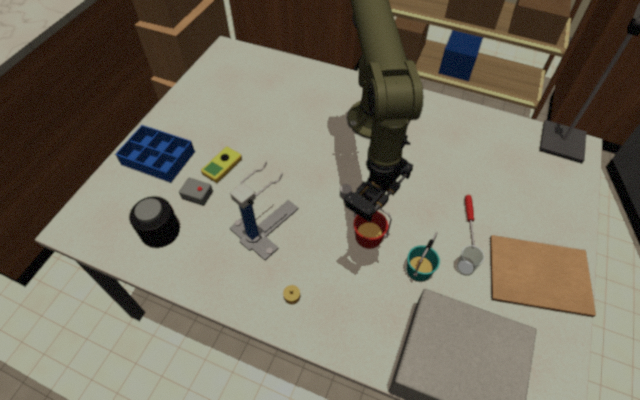

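The pail hangs level at about 7.5 N, which should take the hook down about 44 mm. Carrying it to the front of the prongs.

Request:
carry_out:
  translation:
    - [-0.3, 1.5, -0.2]
    - [-0.6, 4.5, -0.5]
    - [-0.9, 8, -0.5]
    - [-0.9, 11.5, -0.5]
    - [-0.9, 15, -0.5]
  turn: [0, 0, 0.02, 0.04, 0.06]
  gripper: [0.1, 0.1, 0.1, 0.1, 0.1]

```text
time_s: 10.45
tool_pos: [0.5409, 0.0226, 0.2862]
tool_rot: [179.9, -0.0, -20.1]
force: [0.6, 0.2, -6.8]
grip_width: 0.0129
```

Request:
carry_out:
  translation:
    - [0.2, 3.5, 0]
    - [0.4, 7, 0]
    - [0.6, 10.5, 0]
    - [0.8, 13.5, 0]
    - [0.9, 15.2, 0]
  turn: [0, 0, 0, 0, 0]
  gripper: [0.1, 0.1, 0.1, 0.1, 0.1]

```text
time_s: 11.08
tool_pos: [0.4971, -0.1241, 0.2861]
tool_rot: [179.9, -0.0, -20.2]
force: [-0.3, -1.7, -7.7]
grip_width: 0.0124
```

Request:
carry_out:
  translation:
    - [0.9, 15.2, 0]
    - [0.9, 15.2, 0]
    - [0.9, 15.2, 0]
    - [0.9, 15.2, 0]
  turn: [0, 0, 0, 0]
  gripper: [0.1, 0.1, 0.1, 0.1]

```text
time_s: 11.58
tool_pos: [0.453, -0.2715, 0.2858]
tool_rot: [179.9, 0.0, -20.3]
force: [0.3, -2.5, -7.0]
grip_width: 0.0131
```

I repeated the shift in the third call, so the arm went another 15 cm along the same clear line. Nothing was there to hit. Going back.

Request:
carry_out:
  translation:
    - [-0.1, -2, 0]
    - [-0.3, -5.5, 0]
    - [-0.6, -9.5, 0]
    - [-0.8, -13, 0]
    - [-0.9, -15.2, 0]
  turn: [0, 0, 0, 0, 0]
  gripper: [0.1, 0.1, 0.1, 0.1, 0.1]

```text
time_s: 12.2
tool_pos: [0.4993, -0.1154, 0.2864]
tool_rot: [-179.9, -0.0, -19.6]
force: [-0.5, 0.5, -6.9]
grip_width: 0.0124
```

Request:
carry_out:
  translation:
    - [0, 0, 0]
    - [0, 0, 0]
    - [0, 0, 0]
    - [0, 0, 0]
  turn: [0, 0, 0, 0]
  gripper: [0.1, 0.1, 0.1, 0.1]

```text
time_s: 12.7
tool_pos: [0.4983, -0.122, 0.2859]
tool_rot: [-180.0, 0.0, -20.1]
force: [-0.1, 0.6, -6.9]
grip_width: 0.0126
```

```bash
python3 - <<'E'
from h import *
o=telemetry.get_obs();print(o['time_s'],o['tool_pos'],o['tool_rot'],o['force'],o['wrist_torque'],o['grip_width'])
s=np.array([.5735,-.1495,0]);x=np.array([.9397,-.342,0])
print(step(s+[0,0,.285],-20))
c=get_calibration('wrist');print([proj(c,X) for X in([.5655,-.114,.2485],[.5445,-.1745,.2485])])
shot('wrist','w7');shot('scene','s7');shot('top','t7')
F=[]
a=cv2.imread('pics/s7.png');b=cv2.imread('pics/t7.png')
cv2.imwrite('pics/s7c.png',np.hstack([cv2.resize(a[140:250,220:330],(400,400)),cv2.resize(b[140:250,320:430],(400,400))]))
E
```

```text
12.7 [ 0.49834715 -0.12201246  0.28590448] [-1.79966229e+02  1.04822603e-02 -2.00821775e+01] [-0.13821405  0.60602134 -6.87901209] [ 0.2206393  -0.10172606  0.01659965] 0.012564866284296032
(array([8.  , 0.  , 0.09]), -0.001)
[(np.float64(419.9178960899463), np.float64(181.8832763955474)), (np.float64(413.1404143454052), np.float64(279.55611031565127))]
```

View pics/w7.png

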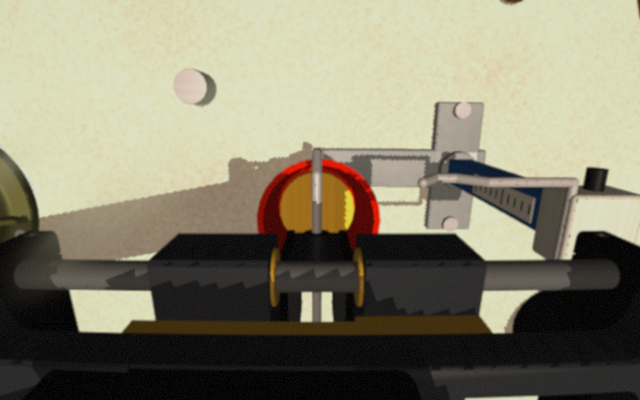

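View pics/s7c.png

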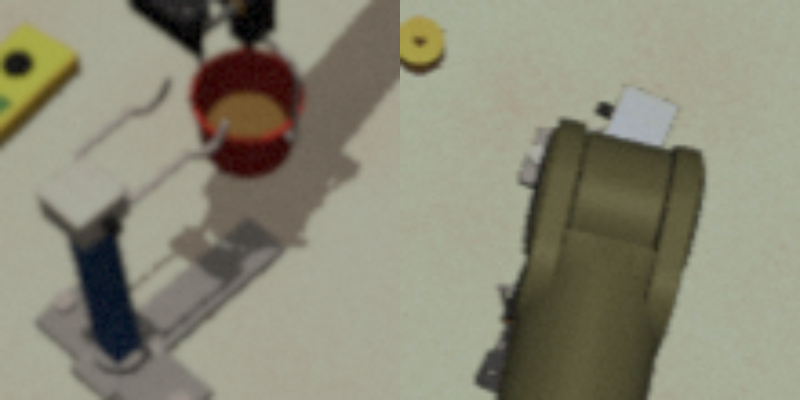

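The near tip is at (424,183) against a predicted (420,182), so the seat is about 2 mm further along +x. Moving over it.

Request:
carry_out:
  translation:
    - [0.8, 0, 0]
    - [2.4, 0, 0]
    - [4.2, 0, 0]
    - [6, 0, 0]
    - [7.5, 0, 0]
  turn: [0, 0, 0, 0, 0]
  gripper: [0.1, 0.1, 0.1, 0.1, 0.1]

```text
time_s: 13.48
tool_pos: [0.5701, -0.1479, 0.2856]
tool_rot: [-180.0, -0.0, -20.0]
force: [-0.5, -0.4, -7.1]
grip_width: 0.0128
```

Request:
carry_out:
  translation:
    - [0.6, 0, 0]
    - [0.65, 0, 0]
    - [0.65, 0, 0]
    - [0.65, 0, 0]
    - [0.65, 0, 0]
  turn: [0, 0, 0, 0, 0]
  gripper: [0.1, 0.1, 0.1, 0.1, 0.1]

```text
time_s: 14.1
tool_pos: [0.5746, -0.1492, 0.2861]
tool_rot: [180.0, 0.0, -20.0]
force: [-0.9, 0.5, -7.3]
grip_width: 0.0129
```

```bash
python3 - <<'E'
from h import *
o=telemetry.get_obs();print(o['time_s'],o['tool_pos'],o['tool_rot'],o['force'],o['wrist_torque'],o['grip_width'])
s=np.array([.5753,-.150,0]);x=np.array([.9397,-.342,0])
print(step(s+[0,0,.285],-20))
c=get_calibration('wrist');print([proj(c,X) for X in([.567,-.114,.2485],[.5445,-.1745,.2485])])
F=[]
shot('wrist','w8');F.append(telemetry.get_obs()['force']);shot('scene','s8');F.append(telemetry.get_obs()['force']);print(F)
E
```

```text
14.1 [ 0.57463088 -0.14919667  0.28607626] [ 1.79969576e+02  1.74887166e-02 -1.99919601e+01] [-0.92972125  0.53705246 -7.29684301] [0.15243801 0.01027021 0.01675538] 0.012910616552055474
(array([0.09, 0.05, 0.11]), 0.0)
[(np.float64(285.14560337426553), np.float64(181.64781407168402)), (np.float64(286.89775650783173), np.float64(280.2294704452861))]
[array([-0.46292367,  0.23113649, -7.65858484]), array([ 0.19301344,  0.19617886, -7.56785564])]
```

View pics/w8.png

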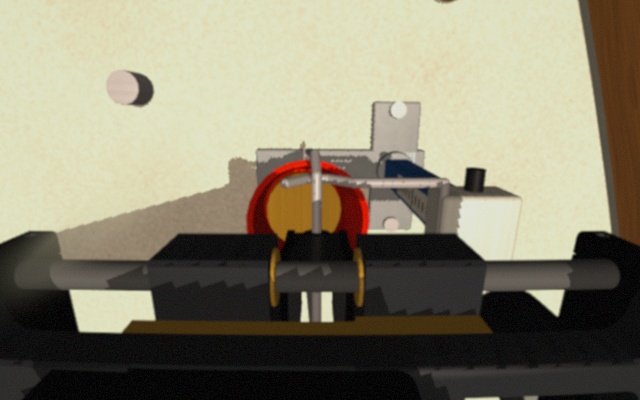

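The tip at (283,184) lies about 19 mm behind the bar (316), as wanted. Lowering to just above the seat, then slowly.

Request:
carry_out:
  translation:
    - [0, 0, 0.6]
    - [0, 0, 1.4]
    - [0, 0, 2.2]
    - [0, 0, 3]
    - [0, 0, 3.5]
  turn: [0, 0, 0, 0, 0]
  gripper: [0.1, 0.1, 0.1, 0.1, 0.1]

```text
time_s: 14.82
tool_pos: [0.5745, -0.1492, 0.2499]
tool_rot: [180.0, 0.1, -20.0]
force: [-1.4, -0.1, -7.4]
grip_width: 0.0125
```

Request:
carry_out:
  translation:
    - [0, 0, 0.2]
    - [0, 0, 0.4]
    - [0, 0, 0.6]
    - [0, 0, 0.8]
    - [0, 0, 1.0]
  turn: [0, 0, 0, 0, 0]
  gripper: [0.1, 0.1, 0.1, 0.1, 0.1]

```text
time_s: 15.45
tool_pos: [0.5753, -0.1495, 0.2412]
tool_rot: [180.0, -0.0, -20.0]
force: [0.9, -0.7, -6.2]
grip_width: 0.0128
```

Request:
carry_out:
  translation:
    - [0, 0, 0.2]
    - [0, 0, 0.4]
    - [0, 0, 0.6]
    - [0, 0, 0.8]
    - [0, 0, 1.0]
  turn: [0, 0, 0, 0, 0]
  gripper: [0.1, 0.1, 0.1, 0.1, 0.1]

```text
time_s: 16.08
tool_pos: [0.5751, -0.1494, 0.231]
tool_rot: [180.0, -0.0, -20.0]
force: [-0.2, 0.2, -3.8]
grip_width: 0.0126
```

```bash
python3 - <<'E'
from h import *
F=[]
o=telemetry.get_obs();print(o['tool_pos'],o['force'],o['wrist_torque'])
for n in('wrist','scene'):
  F.append(telemetry.get_obs()['force']);shot(n,n[0]+'9')
print(F)
a=cv2.imread('pics/s9.png')
cv2.imwrite('pics/s9c.png',cv2.resize(a[130:250,210:330],(600,600)))
E
```

```text
[ 0.57510942 -0.14938937  0.23098895] [-0.17281584  0.22699789 -3.81039681] [ 0.13499211 -0.16750502  0.00099883]
[array([-0.17281584,  0.22699789, -3.81039681]), array([ 0.63448131, -0.371831  , -4.62007162])]
```

View pics/w9.png

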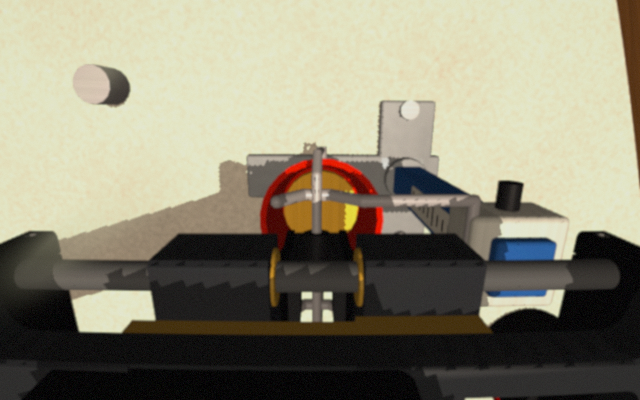

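View pics/s9c.png

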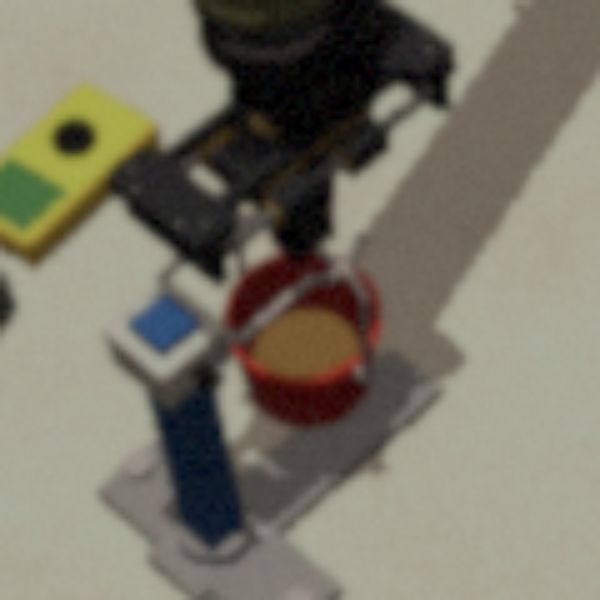

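The wire lies in the notch (wrist picture, about (316,195)), and the balance now takes roughly 3 N. Continuing slowly.

Request:
carry_out:
  translation:
    - [0, 0, 0.2]
    - [0, 0, 0.4]
    - [0, 0, 0.6]
    - [0, 0, 0.8]
    - [0, 0, 1.0]
  turn: [0, 0, 0, 0, 0]
  gripper: [0.1, 0.1, 0.1, 0.1, 0.1]

```text
time_s: 16.8
tool_pos: [0.5751, -0.1494, 0.221]
tool_rot: [180.0, -0.0, -20.0]
force: [0.4, 0.0, -3.1]
grip_width: 0.0129
```

Request:
carry_out:
  translation:
    - [0, 0, 0.2]
    - [0, 0, 0.4]
    - [0, 0, 0.6]
    - [0, 0, 0.6]
    - [0, 0, 0.6]
  turn: [0, 0, 0, 0, 0]
  gripper: [0.1, 0.1, 0.1, 0.1, 0.1]

```text
time_s: 17.42
tool_pos: [0.5751, -0.1494, 0.2151]
tool_rot: [180.0, -0.0, -20.0]
force: [-0.7, -0.1, -2.0]
grip_width: 0.0128
```

```bash
python3 - <<'E'
from h import *
F=[];o=telemetry.get_obs();print(o['tool_pos'],o['wrist_torque'])
for i in range(10):
  F.append(telemetry.get_obs()['force']);read_camera('scene')
F=np.array(F);print(F.mean(0),F.std(0));print(F[:,2])
E
```

```text
[ 0.57509708 -0.14940199  0.21506725] [ 0.03294031 -0.08346273  0.03645677]
[-0.08956253 -0.814079   -2.08536192] [0.48506858 0.53143083 0.29372241]
[-2.03337281 -2.17638784 -2.16392017 -2.22326657 -1.98012586 -2.0808269
 -1.7927214  -2.22175517 -2.68692603 -1.49431649]
```

Request:
carry_out:
  translation:
    - [0, 0, 0.2]
    - [0, 0, 0.4]
    - [0, 0, 0.6]
    - [0, 0, 0.8]
    - [0, 0, 0.8]
  turn: [0, 0, 0, 0, 0]
  gripper: [0.1, 0.1, 0.1, 0.1, 0.1]

```text
time_s: 18.55
tool_pos: [0.5751, -0.1494, 0.2069]
tool_rot: [180.0, -0.0, -20.0]
force: [-0.1, -0.6, -0.3]
grip_width: 0.0129
```

```bash
python3 - <<'E'
from h import *
F=[];T=[]
for i in range(14):
  o=telemetry.get_obs();F.append(o['force']);T.append(o['tool_pos'][2]);read_camera('scene')
F=np.array(F);print(np.mean(T),F.mean(0),F.std(0));print(F[:,2])
E
```

```text
0.2070351766378617 [-0.18773969 -0.8625901  -0.7238014 ] [0.40548033 0.59928774 0.48644726]
[-0.26986697 -0.36492306 -1.02561534 -0.57763772 -1.46237494 -0.11356877
 -0.41548532 -0.49778685 -1.52112539 -0.4690055  -0.29510563 -0.97840925
 -0.51846075 -1.62385412]
```

Request:
carry_out:
  translation:
    - [0, 0, 0.15]
    - [0, 0, 0.3]
    - [0, 0, 0.45]
    - [0, 0, 0.55]
    - [0, 0, 0.55]
  turn: [0, 0, 0, 0, 0]
  gripper: [0.1, 0.1, 0.1, 0.1, 0.1]

```text
time_s: 19.88
tool_pos: [0.5751, -0.1494, 0.2014]
tool_rot: [180.0, -0.0, -20.0]
force: [0.6, -1.4, -0.1]
grip_width: 0.0125
```

```bash
python3 - <<'E'
from h import *
F=[];T=[];M=[]
for i in range(20):
  o=telemetry.get_obs();F.append(o['force']);T.append(o['tool_pos'][2]);M.append(o['wrist_torque']);im=read_camera('scene' if i%2 else 'wrist')
  cv2.imwrite('pics/%s10.png'%('s' if i%2 else 'w'),im[:,:,::-1])
F=np.array(F);print(np.mean(T),F.mean(0),F.std(0),np.mean(M,0));print(o['time_s'])
a=cv2.imread('pics/s10.png')
cv2.imwrite('pics/s10c.png',cv2.resize(a[130:250,210:330],(600,600)))
E
```

```text
0.2015063293098648 [-0.08257687 -1.31682661 -0.0416349 ] [0.41247731 0.52234393 0.42619429] [-0.06180941 -0.14097887 -0.01289559]
20.825
```

View pics/w10.png

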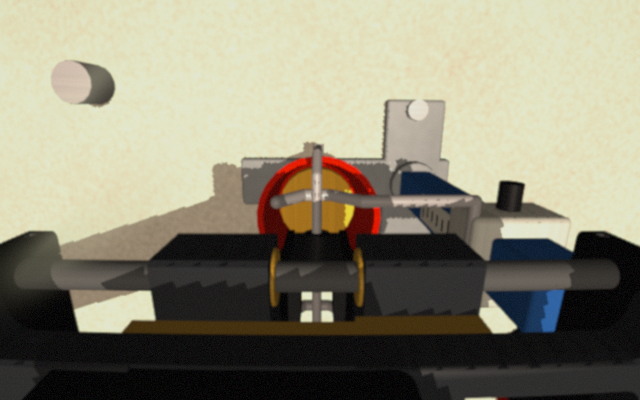

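View pics/s10c.png

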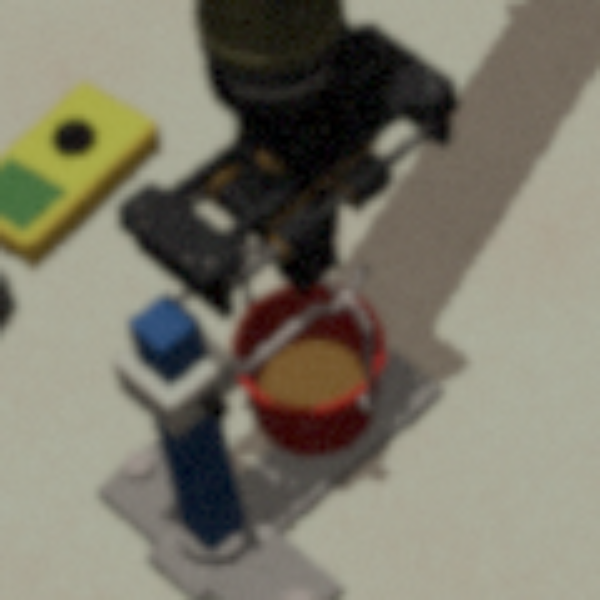

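The residual is −0.04 ± 0.1 N, against a free-air bias of about +0.3 N. So the hand still carries about 0.3 N. Lowering 1.5 mm more, then easing the grip.

Request:
carry_out:
  translation:
    - [0, 0, 0.08]
    - [0, 0, 0.15]
    - [0, 0, 0.15]
    - [0, 0, 0.15]
    - [0, 0, 0.15]
  turn: [0, 0, 0, 0, 0]
  gripper: [0.1, 0.1, 0.1, 0.1, 0.1]
  squeeze: 3

```text
time_s: 21.5
tool_pos: [0.575, -0.1491, 0.1999]
tool_rot: [-180.0, 0.0, -20.0]
force: [0.0, 0.2, -0.1]
grip_width: 0.0137
```

```bash
python3 - <<'E'
from h import *
F=[];T=[]
for i in range(20):
  o=telemetry.get_obs();F.append(o['force']);T.append(o['tool_pos'][2]);im=read_camera('scene')
F=np.array(F);print(np.mean(T),F.mean(0),F.std(0),o['time_s'],o['grip_width'])
E
```

```text
0.1999246403579651 [-0.89852757  0.83982753 -0.03589002] [0.53911219 0.79877283 0.49528612] 22.45 0.013841038278754738
```

Request:
carry_out:
  translation:
    - [0, 0, 0]
    - [0, 0, 0]
    - [0, 0, 0]
    - [0, 0, 0]
    - [0, 0, 0]
  turn: [0, 0, 0, 0, 0]
  gripper: [0.17, 0.19, 0.22, 0.3, 0.4]

```text
time_s: 23.12
tool_pos: [0.5751, -0.1495, 0.2]
tool_rot: [180.0, -0.0, -20.0]
force: [-0.4, 0.4, 0.6]
grip_width: 0.0296
```

```bash
python3 - <<'E'
from h import *
F=[];T=[]
for i in range(10):
  o=telemetry.get_obs();F.append(o['force']);im=read_camera('scene')
F=np.array(F);print(F.mean(0),F.std(0),o['time_s'],o['grip_width'])
w=shot('wrist','w11')
E
```

```text
[-0.10835898  0.28322087  0.16316342] [0.48398342 0.32653301 0.37269387] 23.575 0.03430394395408822
```

View pics/w11.png

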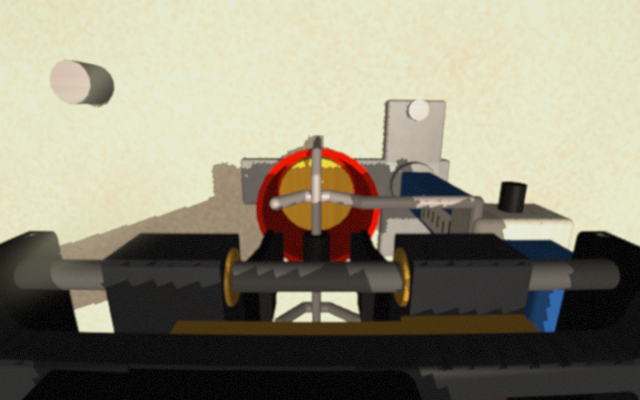

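Released cleanly: the bar is still in the notch at (317,200), and the free reading is about +0.2 N. Withdrawing straight up.

Request:
carry_out:
  translation:
    - [0, 0, -0.8]
    - [0, 0, -2]
    - [0, 0, -4]
    - [0, 0, -7]
    - [0, 0, -10]
  turn: [0, 0, 0, 0, 0]
  gripper: [0.4, 0.4, 0.4, 0.4, 0.4]

```text
time_s: 24.3
tool_pos: [0.5753, -0.1493, 0.3025]
tool_rot: [180.0, -0.1, -20.0]
force: [-0.4, -0.2, 0.3]
grip_width: 0.0347
```

Request:
carry_out:
  translation:
    - [-3, 0, -4]
    - [-7, 0, -7]
    - [-12, 0, -7]
    - [-12, 0, -7]
    - [-12, 0, -7]
  turn: [0, 0, 0, 0, 0]
  gripper: [0.4, 0.4, 0.4, 0.4, 0.4]

```text
time_s: 24.92
tool_pos: [0.4627, -0.1085, 0.3712]
tool_rot: [179.9, -0.1, -20.0]
force: [0.8, -0.5, -1.5]
grip_width: 0.0345
```

```bash
python3 - <<'E'
from h import *
c=get_calibration('wrist');print(proj(c,[.575,-.149,.197]))
o=telemetry.get_obs();print(o['time_s'],o['force'])
shot('wrist','w12');shot('scene','s12');w=cv2.imread('pics/w12.png');a=cv2.imread('pics/s12.png')
for i in range(10):read_camera('scene')
b=shot('scene','s13');print('diff',np.abs(b[130:260,200:330,::-1].astype(int)-a[130:260,200:330]).mean())
cv2.imwrite('pics/e.png',np.hstack([cv2.resize(a[130:250,210:330],(400,400)),cv2.resize(w[90:230,330:470],(400,400))]))
E
```

```text
(np.float64(434.34326587525044), np.float64(182.5107593272405))
24.925 [ 0.84810159 -0.51100835 -1.50354251]
diff 1.5927218934911243
```

View pics/e.png

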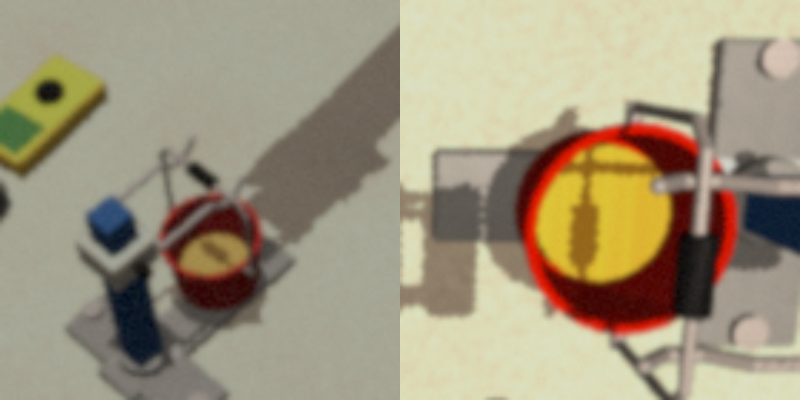

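View pics/s13.png

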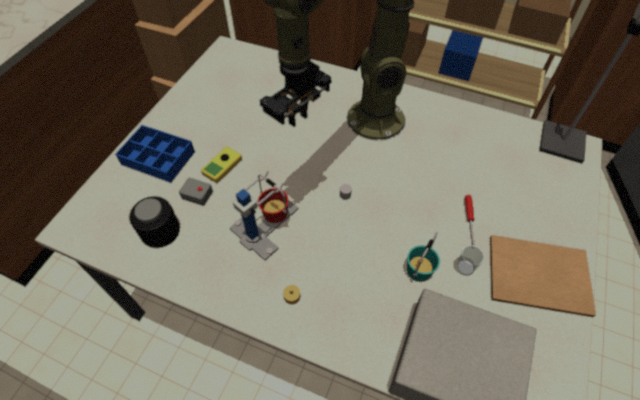

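Last check: the wire crosses both notches. The sleeve is at wrist (433,187) against an expected (434,182), about 3 mm across. The pail hangs still and level, and the bystanders are unmoved. Handing in.

```bash
python3 - <<'E'
from h import *
print(telemetry.get_obs()['time_s'],sign_off())
E
```

```text
the job is handed in; nothing more can be done
25.575 None
```

The red pail is hanging on the balance's two-pronged hook and the job is handed in, at 25.6 s. `sign_off` gave no verdict.

**What I did:** I raised the bail along its arc with the pail still on the table. I then lifted the pail by the sleeve (about 7.3 N) and brought the bar over the seat. I lowered it slowly (about 16 mm/s or less) until the wrist force read −0.04 N. The empty hand read about +0.2 N after release, so the hand was carrying only about 0.2 N when it let go.

**Last checks:**
- **Wire:** it crosses both notches, with the sleeve about 3 mm across and under 1 mm along from where I expected it.
- **Hook:** pulled down by about 40 mm, judged from the tool height. It showed no visible movement on release.
- **Pail:** two pictures about half a second apart show it hanging level, with no visible movement.
- **Other things:** the bystanders look unmoved and the gripper is clear. I compared them by eye, not by measurement.

**What went wrong or disagreed:**
- I repeated a shift by mistake and carried the pail 15 cm past the front of the hook, over clear space, then brought it back. I saw no contact.
- While raising the bail I briefly pressed along it with about 7 N and corrected. At upright I was still pressing down with about 5 N.
- The hook-tip position differed by about 2–3 mm between cameras, and I used a value in between.

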